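Click the props drawer's partition into its catch

TASK

Pen in the dice and the watch for the scene change: with the fingertips, gently push the sliding partition of the pine drawer along its rail towards them until it drops into the notch of the brass catch, and leave it there. Do not drive it on past the catch, do not pinch it, and do not disturb the dice, the watch or the glass stopper. Finish with the hand clear.

Things in the scene. Friction and masses are not known exactly. Their poses are not given: they have to be found in the camera images.
- drawer: Shallow open pine drawer fixed on the table, 210 (own x) x 440 (own y) x 45 mm high, walls and floor 10 mm. Origin: centre of its underside, at table height. Own +x: to the long wall with the steel rail, away from the robot. Own +y: along its length to the end where dice and watch lie, the way the partition is pushed. Two brass knobs stand 16 mm out of the near wall at y = -120 and +120 mm.
- gate (a joint): Travel of the wooden partition along the drawer's +y, 0 to 0.30 m, starting at 0 to 0.05. Slides with 1 to 3 N; stays where left. A sprung ball in its brass shoe runs on the rail: a ridge of the catch, met 17 mm before the notch, takes 6 to 11 N to climb, then the force falls to nothing and it slips into the notch; as much again drives it out beyond. Over 25 N, or pinching, is too rough.
- gate_push (a point): Point to push: on the partition's face towards the drawer's -y, in the middle of an upright board 80 mm wide (drawer x), 12 mm thick (drawer y), which stands from 48 to 92 mm above the table, over the drawer walls (45 mm) and the partition's cross-bar (top 60 mm). The point is 74 mm above the table. Axes as the drawer's.
- gate_ball (a point): Foot of the detent ball, under the middle of the 22 mm square brass shoe on the far end of the partition's cross-bar (shoe with cap reaches 77 mm above the table). 47 mm above the table; moves with the partition; from gate_push it is +100 mm in drawer x and +6 mm in drawer y. Axes as the drawer's.
- catch_notch (a point): Bottom of the notch in the brass catch, a fixed clip 40 mm long over the far long wall, with two rounded cross ridges 3 mm high, 8.7 mm either side of the notch along drawer y. 47 mm above the table, on gate_ball's line. Its place along the drawer differs each time. The partition is in the catch when gate_ball is at catch_notch. Axes as the drawer's.
- die_a: Loose ivory-coloured die, 18 mm cube, 12 g, on the drawer floor at the +y end. Origin: centre of its underside. Not to be moved.
- die_b: A second such die.
- watch: Loose brass pocket watch lying flat on the drawer floor at the +y end, 48 mm across, 13 mm thick, crown and bow reach 42 mm from the centre. Origin: centre of its underside. Not to be moved.
- stopper: Loose cut-glass decanter stopper standing head down on the table in front of the drawer (on the robot's side), 52 mm across, 60 mm high. Origin: centre of its underside. Not to be moved.

How it is judged (in metres and radians):
At the end, for the whole second after the job is handed in: The partition rests in the catch: its ball within 3 mm of the notch along the rail, not moving (under 5 mm/s), and each die, the watch and the stopper within 12 mm of where it started (y of gate_ball in the frame of catch_notch between -0.003 and 0.003 m and velocity of joint gate between -0.005 and 0.005 m/s and not (distance of die_a from where it was at the start of the episode above 0.012 m) and not (distance of die_b from where it was at the start of the episode above 0.012 m) and not (distance of watch from where it was at the start of the episode above 0.012 m) and not (distance of stopper from where it was at the start of the episode above 0.012 m)); the robot touches nothing.
It fails at once if the partition is driven more than 12 mm past the notch (y of gate_ball in the frame of catch_notch above 0.012 m).
It fails at once if the fingers press on or pinch the drawer or its partition with more than 25 N (contact force between the fingers and drawer above 25 N).
It fails at once if a die, the watch or the stopper is lifted, carried or shifted by more than 12 mm (distance of any of die_a, die_b, watch, stopper from where it was at the start of the episode above 0.012 m).
It also fails if it takes over 51 s, if anything falls off the work surface, if the arm or the gripper's body presses on something with over 40 N, if the wrist force passes 120 N, or if a joint passes its speed limit or range.

ROBOT

A 7-joint arm with a two-finger parallel gripper is mounted at the origin on the work surface. World frame = base frame: x ahead of the robot, y to its left, z up, the work surface at z = 0. Lengths are in mm, angles in rad, forces in N, time in s.
With the tool pointing down it reaches from about 400 to 875 mm from the base axis. Payload 4.4 kg.
Tool frame: the origin (TCP) lies at the very end of the fingers, on their centre line; the grasp point (between the pads) lies 19 mm behind it; z points along the fingers, y is the line along which they close (so a half turn about z gives the same grasp; the last joint's range is limited). The gripper opens to 85 mm and grips with 20 to 120 N. Pads are 22 mm wide; open, the fingers measure 114 mm over their backs; the gripper's body (76 mm by 85 mm) begins 54 mm behind the grasp point. The pads swing forward as they close: fully open they stand 13 mm farther back than shut.
Start: joints at [-1.227, 0.628, 0.038, 1.517, -0.027, 0.996, -0.02], TCP at [258.955, 596.205, 231.313] pointing down, gripper open.
Joint ranges: [-3.06, 3.06], [-0.37, 2.12], [-1.25, 1.32], [0.18, 2.47], [-1.1, 4.24], [0.23, 1.98], [-2.94, 2.94]. Speed limits (rad/s): [2.57, 2.57, 3.14, 3.14, 3.14, 3.14, 3.14].

INTERFACE

Orientations are given as [roll, pitch, yaw] about the fixed x, y, z axes, in that order (R = Rz(yaw) Ry(pitch) Rx(roll)).
In Python, from cell import sensors, get_image, camera_params, order gives the robot as it stands.
- The arm moves only by the shell command python3 -m inch 'ROWS' [OPENING]. ROWS is JSON, a list that holds one entry, the list of rows, each a list of 4 numbers: the shift along the tool's x, y, z in cm, then the turn about the tool's z in degrees. A call has 1 to 8 rows; each row is the pose to reach, as a shift and turn from the pose commanded when the call began, along the tool's axes at that moment; what a row does not reach only later rows make up. A row lasts 1/12 s, in which the tool goes at most 41.7 mm and 7.16 degrees, less where a joint would pass 70% of its speed; a pose out of reach is approached as far as the arm can. A call with a gripper value outside its range is refused whole. OPENING is the finger opening in cm, from 0 to 8.54, set as the call begins (- or left out, the last holds). The fingers move at their own pace and stop on an object; the grip force is fixed at half the most. Time passes only in rows, so rows that repeat a pose let the fingers close. It gives the time, the measured TCP pose, the force, the opening and the grip force at its end, in the units of the state.
- sensors.read_state(): the state, without advancing time (a new reading comes with each control period).
- get_image(name): name is "side" or "top"; returns the picture (384x512x3 uint8, blue, green, red); there is no depth.
- camera_params(name): a dict with "mtx" (3x3 intrinsics, pixels), "D" ([k1, k2, p1, p2, k3] as OpenCV has them; the pictures are not rectified), "rvec" (rotation vector, rad) and "tvec" (3), from world to camera coordinates, as OpenCV has them. Camera axes: x right, y down, z forward; pixel columns grow to the right and rows downward; lengths in mm; the calibration is good to about 2 mm. A picture is of the moment at which its call begins. camera_params takes no time and is no camera call.
- order.finish_job(): hands the job in; it is judged then, once.
The state is a dict: "clock": time; "qpos": joint angles; "qd": joint speeds; "tau": joint torques, N m; "eef_pos": TCP position; "tool_rot": TCP orientation; "force": force on the tool from outside, world axes, zero at the start; "torque": the same for the moment, N m; "width": finger opening in mm; "gripper_force": force on a finger pad.
Only numpy, scipy, OpenCV 4.12 (cv2) and the standard library are available. Lean on these libraries where they do the work, as an engineer would, in place of code of your own. Each camera call takes 0.05 s, during which the arm holds its last target. There are 200 camera calls.

## Working session

There is one attempt and no reset: what is moved stays moved. The work goes in short steps, Python scripts to look and compute and a shell command to move; the robot and the scene stay as the last step left them, time stands still between calls to the robot, and variables do not carry over. Pictures are saved under pics/ and viewed, at most 10 in all, crops included, and the job is handed in when it is done.

```bash
mkdir -p pics; ls
python3 - <<'E'
from cell import sensors, get_image, camera_params
import cv2
s=sensors.read_state(); print({k:s[k] for k in('clock','eef_pos','tool_rot','force','width')})
for n in('side','top'):
    cv2.imwrite(f'pics/{n}0.png',get_image(n)); c=camera_params(n)
    R=cv2.Rodrigues(c['rvec'])[0] if not hasattr(c['rvec'],'__array__') or True else 0
    import numpy as np
    print(n,np.array(c['mtx']).tolist(),c['D'],(-R.T@np.array(c['tvec']).ravel()).round(),R.round(2).tolist())
E
```

```text
pics
{'clock': 0.0, 'eef_pos': array([258.70673489, 595.60211036, 230.37907048]), 'tool_rot': array([-3.13966938e+00,  5.65226671e-05,  2.73175292e+00]), 'force': array([ 0.05913633, -1.05645369, -0.24148777]), 'width': 85.34203649840055}
side [[412.6256383664431, 0.0, 254.14673148633904], [0.0, 412.6256383664431, 200.52249324664692], [0.0, 0.0, 1.0]] [-0.12729121  0.          0.          0.          0.        ] [328. 464. 500.] [[-0.86, -0.51, 0.0], [-0.34, 0.56, -0.76], [0.39, -0.65, -0.65]]
top [[471.1571340002694, 0.0, 254.08938910966359], [0.0, 471.1571340002694, 198.2966238065191], [0.0, 0.0, 1.0]] [-0.0146759  0.         0.         0.         0.       ] [444.  23. 958.] [[0.02, -1.0, 0.03], [-0.99, -0.03, -0.15], [0.15, -0.03, -0.99]]
```

View pics/side0.png

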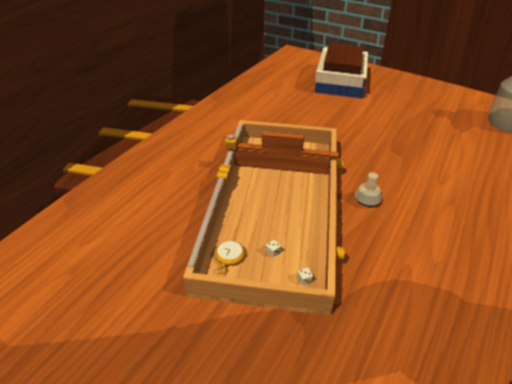

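View pics/top0.png

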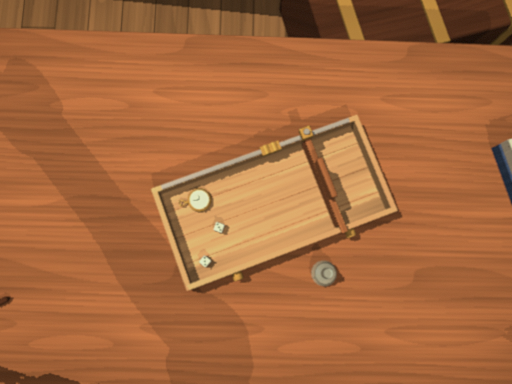

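The side view shows the partition at about (285,150), its shoe at (232,142) and the catch at (224,172). In the top view the drawer corners are (152,190), (355,117), (397,211) and (188,289), the catch is at (271,149) and the shoe at (306,132). The stopper is at (323,273), near the near wall. Next I'll enlarge both.

Run:
```python
import cv2
t=cv2.imread('pics/top0.png')[100:300,140:406]; s=cv2.imread('pics/side0.png')[110:210,210:343]
cv2.imwrite('pics/t1.png',cv2.resize(t,None,fx=3,fy=3,interpolation=cv2.INTER_CUBIC))
cv2.imwrite('pics/s1.png',cv2.resize(s,None,fx=6,fy=6,interpolation=cv2.INTER_CUBIC))
```

```text
(no output)
```

View pics/t1.png

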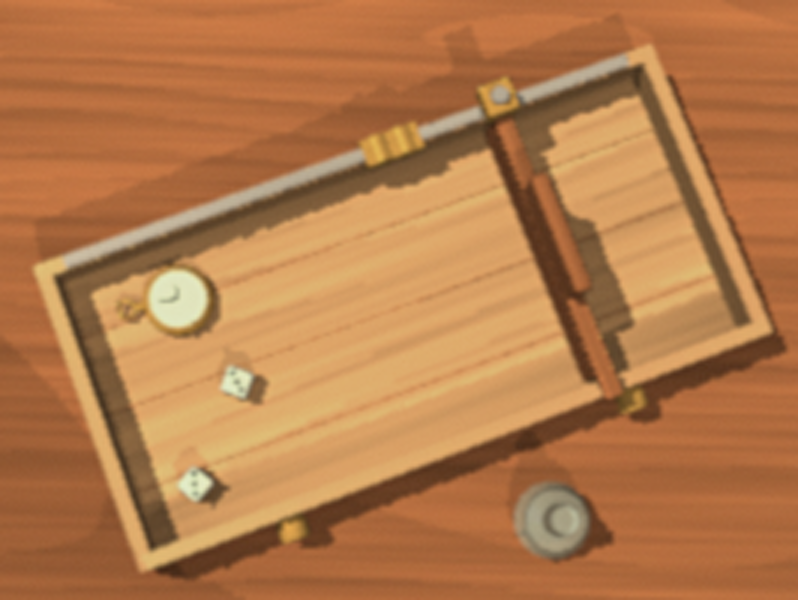

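View pics/s1.png

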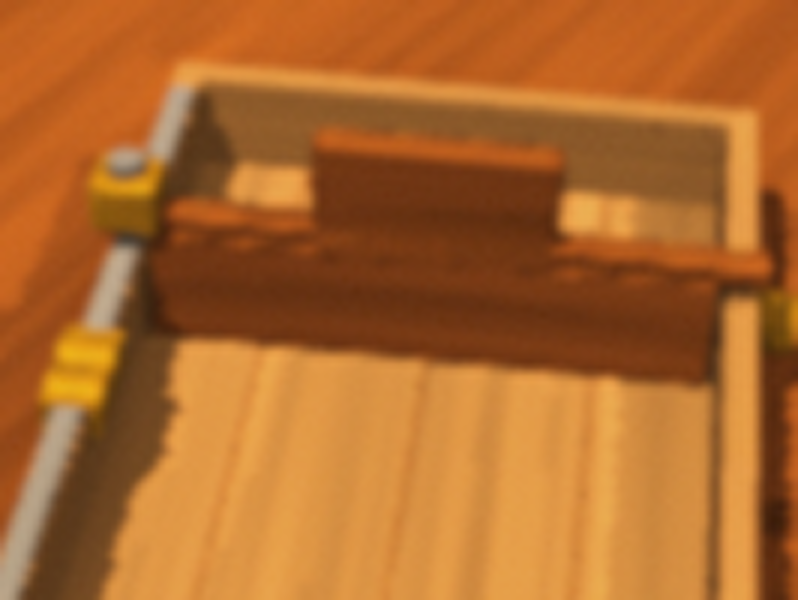

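Top crop: catch centre (392,146), shoe cap (500,95), board top centre (562,233). Side crop: catch (83,368), cap (126,160), board top (438,148). I'll fit the poses from both views.

```bash
cat > h.py <<'E'
import numpy as np,cv2
from scipy.optimize import least_squares
from cell import camera_params
C={n:camera_params(n) for n in('top','side')}
def proj(n,P):
    c=C[n];return cv2.projectPoints(np.array(P,float).reshape(-1,1,3),c['rvec'],c['tvec'],c['mtx'],c['D'])[0].reshape(-1,2)
def world(d,P):
    c,s=np.cos(d[2]),np.sin(d[2]);P=np.array(P,float).reshape(-1,3)
    return np.c_[d[0]+c*P[:,0]-s*P[:,1],d[1]+s*P[:,0]+c*P[:,1],P[:,2]]
def ground(n,uv,z):
    c=C[n];R=cv2.Rodrigues(c['rvec'])[0];t=np.ravel(c['tvec'])
    r=R.T@np.r_[cv2.undistortPoints(np.array([[uv]],float),c['mtx'],c['D']).ravel(),1];o=-R.T@t
    return o+r*(z-o[2])/r[2]
T=lambda u,v:(140+(u+.5)/3-.5,100+(v+.5)/3-.5)
S=lambda u,v:(210+(u+.5)/6-.5,110+(v+.5)/6-.5)
E
python3 - <<'E'
from h import *
# cam, pixel, drawer pt: (x, y or ('b'/'n'), z)
O=[('top',T(35,268),105,220,45),('top',T(652,45),105,-220,45),('top',T(773,330),-105,-220,45),('top',T(147,571),-105,220,45),
('side',S(178,65),105,-220,45),('side',S(757,112),-105,-220,45),
('top',T(392,146),100,'n',49),('side',S(83,368),100,'n',49),
('top',T(500,95),100,'b',77),('side',S(126,160),100,'b',77),('top',T(562,233),0,'b',92),('side',S(438,148),0,'b',92)]
def f(p):
    r=[]
    for n,uv,x,y,z in O:
        y={'n':p[3],'b':p[4]}.get(y,y) if isinstance(y,str) else y
        r.append(proj(n,world(p,[x,y,z]))[0]-uv)
    return np.ravel(r)
p=least_squares(f,[550,30,.35,-20,-80],x_scale=[100,100,.1,50,50]).x
print(p.round(3),f(p).reshape(-1,2).round(1).tolist())
np.save('p.npy',p)
print('push',world(p,[0,p[4]-6,74]),'ball to notch',p[3]-p[4])
print('stopper',ground('top',T(555,518),45))
E
```

```text
[ 5.81089e+02 -4.30660e+01  3.88000e-01 -2.69900e+01 -1.00612e+02] [[-0.2, -0.2], [0.0, -1.2], [0.7, -0.4], [-1.1, 0.8], [0.6, -0.3], [0.4, -0.2], [-0.7, -0.8], [0.7, -0.3], [-0.5, -0.4], [0.7, 0.1], [-0.3, -0.6], [0.9, -0.4]]
push [[ 621.4700056  -141.73408404   74.        ]] ball to notch 73.62227649627886
stopper [ 441.10712634 -140.71518099   45.        ]
```

```bash
cat > go.py <<'E'
import sys; from h import *
from cell import sensors
from scipy.spatial.transform import Rotation as Ro
p=np.load('p.npy')
def st():
    s=sensors.read_state();R=Ro.from_euler('xyz',s['tool_rot']).as_matrix()
    d=s['eef_pos']-[p[0],p[1],0];c,n=np.cos(p[2]),np.sin(p[2])
    D=np.array([[c,n,0],[-n,c,0],[0,0,1]])
    return s,R,D@d,D@s['force']
if __name__=='__main__':
    s,R,d,f=st();print('t',s['clock'],'drawer tcp',d.round(1),'gate f',f.round(1),'w',round(s['width'],1))
    if len(sys.argv)>3:
        t=world(p,[float(a) for a in sys.argv[1:4]])[0]
        yaw=p[2]+np.pi/2; a=np.arctan2(R[1,0],R[0,0]); tu=-np.degrees((yaw-a+np.pi)%(2*np.pi)-np.pi)
        print('cm',(R.T@(t-s['eef_pos'])/10).round(2),'turn',round(tu,2))
E
python3 go.py 0 -165 190
```

```text
t 0.1 drawer tcp [-56.4 713.2 230.5] gate f [ 0.4 -0.3  0.4] w 85.6
cm [-66.83 -57.25   4.15] turn 44.26
```

```bash
python3 -m inch '[[[-66.8,-57.2,2,0],[-66.8,-57.2,2,0],[-66.8,-57.2,2,0],[-66.8,-57.2,2,0],[-66.8,-57.2,2,0],[-66.8,-57.2,2,0],[-66.8,-57.2,2,0],[-66.8,-57.2,2,0]]]' 0; python3 go.py 0 -165 190
```

```text
clock: 0.77
eef_pos: [405.0, 294.5, 223.5]
tool_rot: [-3.141, -0.0, 2.732]
force: [0.8, 0.0, -0.3]
width: 0.4
gripper_force: 0.0
t 0.7667 drawer tcp [-35.1 379.1 223.5] gate f [ 0.8 -0.3 -0.3] w 0.4
cm [-41.4  -35.48   3.36] turn 44.28
```

```bash
python3 -m inch '[[[-41,-35,2.5,44.3],[-41,-35,2.5,44.3],[-41,-35,2.5,44.3],[-41,-35,2.5,44.3],[-41,-35,2.5,44.3],[-41,-35,2.5,44.3],[-41,-35,2.5,44.3],[-41,-35,2.5,44.3]]]' 0; python3 go.py 0 -165 190
```

```text
clock: 1.43
eef_pos: [551.2, -4.4, 207.9]
tool_rot: [-3.141, -0.0, 1.958]
force: [1.0, 0.7, -0.1]
width: -0.2
gripper_force: 0.0
t 1.4333 drawer tcp [-13.   47.1 207.9] gate f [ 1.2  0.3 -0.1] w -0.2
cm [-21.21   1.34   1.79] turn -0.09
```

```bash
python3 -m inch '[[[-21.2,1.3,2,0],[-21.2,1.3,2,0],[-21.2,1.3,2,0],[-21.2,1.3,2,0],[-21.2,1.3,2,0],[-21.2,1.3,2,0],[-21.2,1.3,2,0],[-21.2,1.3,2,0]]]' 0; python3 go.py 0 -150 66
```

```text
clock: 2.1
eef_pos: [642.4, -193.5, 187.4]
tool_rot: [-3.141, -0.002, 1.958]
force: [-0.8, 0.8, -0.3]
width: -0.2
gripper_force: 0.0
t 2.1 drawer tcp [  -0.2 -162.4  187.4] gate f [-0.5  1.1 -0.3] w -0.2
cm [ 1.22  0.03 12.14] turn -0.08
```

```bash
python3 -m inch '[[[0,0,4,0],[0,0,8,0],[0.5,0,11,0],[1,0,12.1,0],[1,0,12.1,0],[1,0,12.1,0]]]' 0; python3 go.py 0 -117.6 66
python3 - <<'E'
from h import *
from cell import get_image
s=get_image('side')[90:230,190:376]; t=get_image('top')[100:240,220:406]
r=lambda a:cv2.resize(a,None,fx=4.25,fy=4.25,interpolation=cv2.INTER_CUBIC)
cv2.imwrite('pics/s2.png',r(s)); cv2.imwrite('pics/t2.png',r(t))
E
```

```text
clock: 2.6
eef_pos: [639.2, -182.1, 67.2]
tool_rot: [-3.141, -0.002, 1.962]
force: [0.6, 0.2, 0.9]
width: -0.3
gripper_force: 0.0
t 2.6 drawer tcp [   1.2 -150.7   67.2] gate f [ 0.6 -0.   0.9] w -0.3
cm [ 3.31 -0.11  0.13] turn 0.13
```

View pics/s2.png

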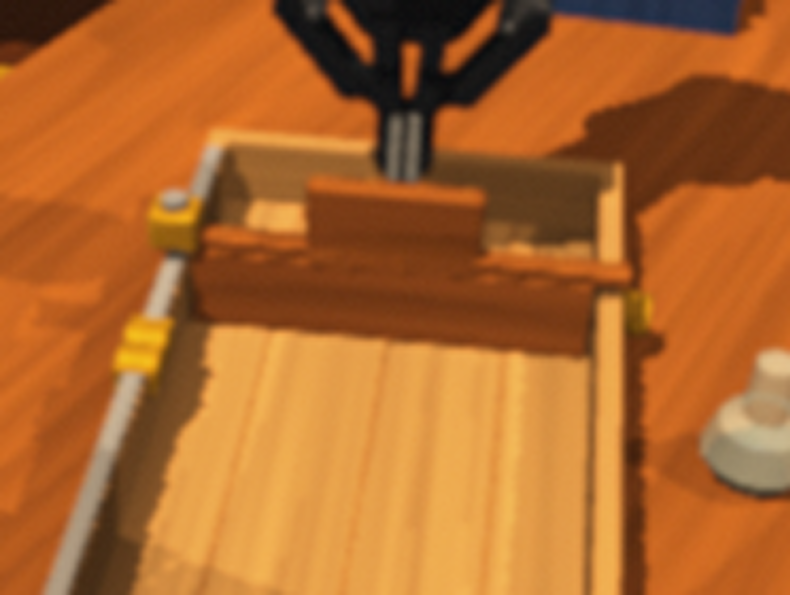

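The closed fingers are behind the board and centred on it, at about (405,170) in the crop. The way ahead is clear.

```bash
python3 -m inch '[[[0.6,0,0,0],[1.2,0,0,0],[1.8,0,0,0],[2.3,0,0,0],[2.5,0,0,0],[2.7,0,0,0],[2.7,0,0,0]]]' 0; python3 go.py 0 -117.6 66;  python3 -m inch '[[[0.2,0,0,0],[0.4,0,0,0],[0.6,0,0,0],[0.8,0,0,0],[1.0,0,0,0],[1.2,0,0,0],[1.4,0,0,0],[1.4,0,0,0]]]' 0; python3 go.py 0 -117.6 66
python3 - <<'E'
from h import *
from cell import get_image
t=get_image('top');cv2.imwrite('pics/t3raw.png',t);cv2.imwrite('pics/s3raw.png',get_image('side'))
E
```

```text
clock: 3.28
eef_pos: [629.0, -159.1, 67.3]
tool_rot: [3.142, -0.0, 1.959]
force: [0.7, 0.1, 0.4]
width: 0.2
gripper_force: 0.0
t 3.2833 drawer tcp [   0.4 -125.6   67.3] gate f [ 0.7 -0.2  0.4] w 0.2
cm [ 0.8  -0.04  0.13] turn -0.0
clock: 3.95
eef_pos: [623.7, -146.6, 67.2]
tool_rot: [-3.141, -0.0, 1.959]
force: [1.4, -2.7, -2.2]
width: 0.3
gripper_force: 1.2
t 3.95 drawer tcp [   0.2 -112.    67.2] gate f [ 0.3 -3.  -2.2] w 0.3
cm [-0.56 -0.02  0.12] turn -0.04
```

```bash
python3 -m inch '[[[0.25,0,0,0],[0.5,0,0,0],[0.75,0,0,0],[1.0,0,0,0],[1.25,0,0,0],[1.5,0,0,0],[1.75,0,0,0],[2,0,0,0]]]' 0|tail -0; python3 go.py ;  python3 -m inch '[[[0.25,0,0,0],[0.5,0,0,0],[0.75,0,0,0],[1.0,0,0,0],[1.25,0,0,0],[1.5,0,0,0],[1.7,0,0,0],[1.8,0,0,0]]]' 0|tail -0; python3 go.py
python3 - <<'E'
from h import *
from cell import get_image
t=get_image('top');s=get_image('side')
r=lambda a:cv2.resize(a,None,fx=6,fy=6,interpolation=cv2.INTER_CUBIC)
cv2.imwrite('pics/t4.png',np.hstack([r(t[120:200,245:311]),r(s[130:210,205:271])]))
E
```

```text
t 4.7167 drawer tcp [  0.3 -91.9  67.3] gate f [ 0.3 -4.1 -3.3] w -0.1
t 5.3833 drawer tcp [  0.4 -73.5  67.3] gate f [ 0.4 -3.7 -3. ] w 0.1Exception ignored on flushing sys.stdout:
BrokenPipeError: [Errno 32] Broken pipe
Exception ignored on flushing sys.stdout:
BrokenPipeError: [Errno 32] Broken pipe
```

View pics/t4.png

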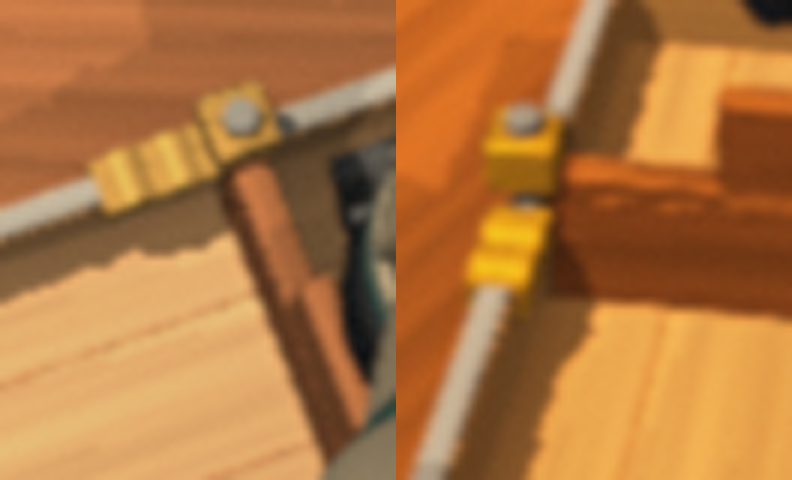

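Cap at (239,115) in the top half and (125,118) in the side half, just short of the catch.

Run:
```python
from h import *
p=np.load('p.npy')
for n,uv,z in(('top',(245+239.5/6-.5,120+115.5/6-.5),77),('side',(205+125.5/6-.5,130+118.5/6-.5),77)):
    w=ground(n,uv,z)-[p[0],p[1],0];c,s=np.cos(p[2]),np.sin(p[2]);print(n,c*w[0]+s*w[1],-s*w[0]+c*w[1])
```

```text
top 100.03102106010806 -55.73679525523432
side 102.12168159417274 -55.18610884710899
```

```bash
python3 -m inch '[[[0.1,0,0,0],[0.2,0,0,0],[0.3,0,0,0],[0.4,0,0,0],[0.5,0,0,0],[0.6,0,0,0],[0.7,0,0,0],[0.8,0,0,0]]]' 0 >/dev/null; python3 go.py
for i in 1; do :; done
python3 -m inch '[[[0.05,0,0,0],[0.1,0,0,0],[0.15,0,0,0],[0.2,0,0,0],[0.25,0,0,0],[0.3,0,0,0]]]' 0 >/dev/null; python3 go.py
python3 -m inch '[[[0.05,0,0,0],[0.1,0,0,0],[0.15,0,0,0],[0.2,0,0,0]]]' 0 >/dev/null; python3 go.py
python3 -m inch '[[[0.05,0,0,0],[0.1,0,0,0],[0.15,0,0,0],[0.2,0,0,0]]]' 0 >/dev/null; python3 go.py
```

```text
t 6.15 drawer tcp [  0.4 -66.1  67.3] gate f [ 0.1 -3.2 -2.4] w -0.1
t 6.65 drawer tcp [  0.4 -63.2  67.3] gate f [ 1.  -3.8 -2.3] w 0.1
t 6.9833 drawer tcp [  0.4 -62.3  67.4] gate f [ 1.6 -6.  -4.2] w -0.1
t 7.3167 drawer tcp [  0.4 -61.8  67.4] gate f [ 1.4 -8.1 -5.2] w -0.0
```

Ridge met at TCP about -62.5, which agrees with the estimate. That puts the notch at TCP about -45.5.

```bash
for k in 1; do :; done
python3 -m inch '[[[0.05,0,0,0],[0.1,0,0,0],[0.15,0,0,0],[0.15,0,0,0]]]' 0 >/dev/null; python3 go.py
python3 -m inch '[[[0.05,0,0,0],[0.1,0,0,0],[0.15,0,0,0],[0.15,0,0,0]]]' 0 >/dev/null; python3 go.py
```

```text
t 7.65 drawer tcp [  0.4 -61.4  67.4] gate f [  1.8 -10.3  -6.8] w -0.2
t 7.9833 drawer tcp [  0.4 -59.6  67.4] gate f [ 1.6 -8.4 -4.9] w 0.4
```

```bash
python3 -m inch '[[[0,0,0,0],[0,0,0,0],[0,0,0,0]]]' 0 >/dev/null; python3 go.py
python3 -m inch '[[[0.05,0,0,0],[0.1,0,0,0],[0.1,0,0,0],[0.1,0,0,0]]]' 0 >/dev/null; python3 go.py
```

```text
t 8.2333 drawer tcp [  0.4 -58.9  67.4] gate f [ 1.8 -8.4 -4.5] w 0.1
t 8.5667 drawer tcp [  0.4 -56.4  67.3] gate f [ 2.3 -4.8 -3.9] w 0.1
```

```bash
python3 -m inch '[[[0,0,0,0],[0,0,0,0],[0,0,0,0]]]' 0 >/dev/null; python3 go.py
python3 -m inch '[[[0.05,0,0,0],[0.1,0,0,0],[0.1,0,0,0],[0.1,0,0,0]]]' 0 >/dev/null; python3 go.py
python3 -m inch '[[[0.05,0,0,0],[0.05,0,0,0],[0.05,0,0,0]]]' 0 >/dev/null; python3 go.py
```

```text
t 8.8167 drawer tcp [  0.4 -56.3  67.3] gate f [ 1.8 -5.8 -4.3] w -0.1
t 9.15 drawer tcp [  0.4 -54.3  67.3] gate f [ 1.9 -3.  -2.4] w 0.2
t 9.4 drawer tcp [  0.4 -53.3  67.3] gate f [ 1.3 -3.7 -2.2] w -0.0
```

```bash
python3 -m inch '[[[0.05,0,0,0],[0.1,0,0,0],[0.1,0,0,0],[0.1,0,0,0]]]' 0 >/dev/null; python3 go.py
python3 -m inch '[[[0.05,0,0,0],[0.1,0,0,0],[0.1,0,0,0],[0.1,0,0,0]]]' 0 >/dev/null; python3 go.py
```

```text
t 9.7333 drawer tcp [  0.4 -52.1  67.3] gate f [ 1.6 -2.3 -0.5] w -0.2
t 10.0667 drawer tcp [  0.4 -51.4  67.3] gate f [ 1.8 -2.2 -1.5] w 0.1
```

```bash
python3 -m inch '[[[0.05,0,0,0],[0.1,0,0,0],[0.1,0,0,0],[0.1,0,0,0]]]' 0 >/dev/null; python3 go.py
python3 - <<'E'
from h import *
from cell import get_image
t=get_image('top');s=get_image('side')
r=lambda a:cv2.resize(a,None,fx=6,fy=6,interpolation=cv2.INTER_CUBIC)
cv2.imwrite('pics/t5.png',np.hstack([r(t[120:200,245:311]),r(s[130:210,205:271])]))
E
```

```text
t 10.4 drawer tcp [  0.  -50.2  67.2] gate f [-0.  -1.2  1.2] w -0.0
```

View pics/t5.png

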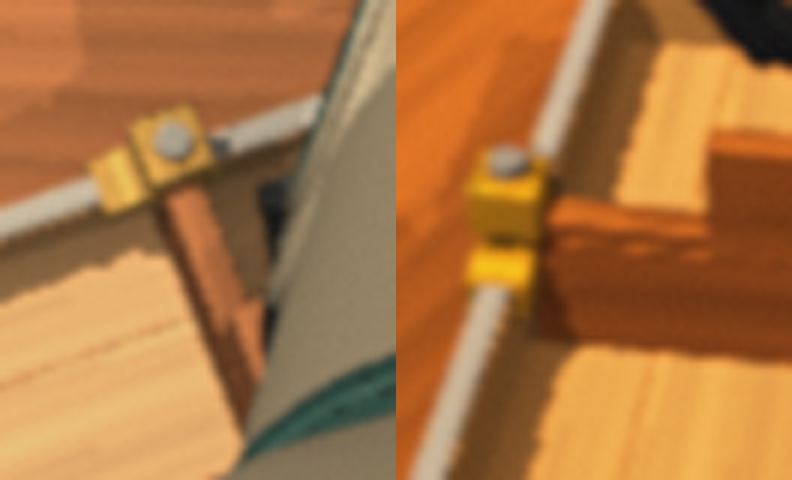

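Cap at (174,140) in the top half and (111,161) in the side half, so the shoe now sits over the catch.

```bash
cat > cap.py <<'E'
from h import *
import sys
p=np.load('p.npy');a=[float(x) for x in sys.argv[1:]]
for n,uv,z in(('top',(245+(a[0]+.5)/6-.5,120+(a[1]+.5)/6-.5),77),('side',(205+(a[2]+.5)/6-.5,130+(a[3]+.5)/6-.5),77)):
    w=ground(n,uv,z)-[p[0],p[1],0];c,s=np.cos(p[2]),np.sin(p[2]);print(n,c*w[0]+s*w[1],-s*w[0]+c*w[1]-p[3])
E
python3 cap.py 174 140 111 161; python3 cap.py 239 115 125 118
```

```text
top 99.65329528127486 -6.070422237883523
side 101.61566287567221 -4.873190327538069
top 100.03102106010806 -28.74721178677422
side 102.12168159417274 -28.19652537864889
```

Still about 5 mm short, on the way down into the notch. I'll keep easing it forward and watch the force.

```bash
python3 -m inch '[[[0.05,0,0,0],[0.1,0,0,0],[0.1,0,0,0],[0.1,0,0,0]]]' 0 >/dev/null; python3 go.py
python3 -m inch '[[[0.05,0,0,0],[0.1,0,0,0],[0.1,0,0,0],[0.1,0,0,0]]]' 0 >/dev/null; python3 go.py
python3 -m inch '[[[0.05,0,0,0],[0.1,0,0,0],[0.1,0,0,0],[0.1,0,0,0]]]' 0 >/dev/null; python3 go.py
```

```text
t 10.8333 drawer tcp [ -0.1 -49.4  67.2] gate f [-1.  -1.2  0.9] w -0.2
t 11.1667 drawer tcp [ -0.  -48.3  67.1] gate f [-0.6 -0.8  0.6] w 0.1
t 11.5 drawer tcp [  0.3 -47.2  67.1] gate f [-0.2  0.9 -0.2] w -0.0
```

Run:
```python
from h import *
from cell import get_image
t=get_image('top');s=get_image('side')
r=lambda a:cv2.resize(a,None,fx=6,fy=6,interpolation=cv2.INTER_CUBIC)
cv2.imwrite('pics/t6.png',np.hstack([r(t[120:200,245:311]),r(s[130:210,205:271])]))
a=r(cv2.imread('pics/top0.png')[:1,:1])
```

```text
(no output)
```

View pics/t6.png

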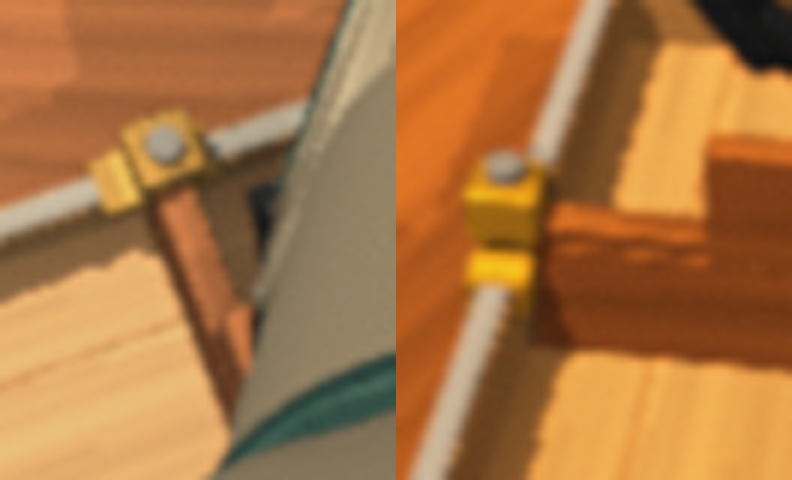

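Cap at (165,144) and (109,166), about 2.5 mm short. I'll go on gently.

```bash
python3 -m inch '[[[0.05,0,0,0],[0.05,0,0,0],[0.05,0,0,0],[0.05,0,0,0]]]' 0 >/dev/null; python3 go.py
python3 -m inch '[[[0.05,0,0,0],[0.05,0,0,0],[0.05,0,0,0],[0.05,0,0,0]]]' 0 >/dev/null; python3 go.py
python3 -m inch '[[[0.05,0,0,0],[0.05,0,0,0],[0.05,0,0,0],[0.05,0,0,0]]]' 0 >/dev/null; python3 go.py
```

```text
t 11.9333 drawer tcp [  0.4 -47.   67.3] gate f [ 0.6 -0.7  0.3] w 0.1
t 12.2667 drawer tcp [  0.4 -46.6  67.3] gate f [ 0.8 -0.6 -1. ] w -0.1
t 12.6 drawer tcp [  0.3 -46.1  67.3] gate f [ 0.1  0.6 -0.8] w -0.4
```

```bash
python3 -m inch '[[[0.05,0,0,0],[0.05,0,0,0],[0.05,0,0,0],[0.05,0,0,0]]]' 0 >/dev/null; python3 go.py
python3 -m inch '[[[0.05,0,0,0],[0.05,0,0,0],[0.05,0,0,0],[0.05,0,0,0]]]' 0 >/dev/null; python3 go.py
python3 - <<'E'
from h import *
from cell import get_image
t=get_image('top');s=get_image('side')
# track cap by template from previous views
for nm,img,ref,(x0,y0),w in(('side',s,cv2.imread('pics/s3raw.png'),(0,0),0),):
    pass
r=lambda a:cv2.resize(a,None,fx=6,fy=6,interpolation=cv2.INTER_CUBIC)
new=np.hstack([r(t[120:200,245:311]),r(s[130:210,205:271])]);cv2.imwrite('pics/t7.png',new)
old=cv2.imread('pics/t6.png')
for x,y in((165,144),(505,166)):
    tp=old[y-24:y+24,x-30:x+30];m=cv2.matchTemplate(new[y-50:y+50,x-60:x+60],tp,5);q=cv2.minMaxLoc(m)
    print('cap shift px',q[3][0]-30,q[3][1]-26,round(q[1],3))
E
```

```text
t 12.9333 drawer tcp [  0.3 -45.6  67.3] gate f [0.5 0.5 0.7] w 0.1
t 13.2667 drawer tcp [  0.3 -45.4  67.3] gate f [-0.8 -1.   0. ] w 0.2
cap shift px -5 2 0.984
cap shift px -2 4 0.98
```

```bash
python3 -m inch '[[[0.05,0,0,0],[0.05,0,0,0],[0.05,0,0,0],[0.05,0,0,0]]]' 0 >/dev/null; python3 go.py
python3 -m inch '[[[0.03,0,0,0],[0.03,0,0,0],[0.03,0,0,0],[0.03,0,0,0]]]' 0 >/dev/null; python3 go.py
```

```text
t 13.7 drawer tcp [  0.3 -45.2  67.3] gate f [-0.7 -2.7 -0.8] w 0.3
t 14.0333 drawer tcp [  0.3 -45.   67.3] gate f [-0.8 -3.9 -2. ] w -0.1
```

The force has climbed back to friction level, so the ball is at the bottom of the notch. I'll back off and lift clear.

```bash
python3 -m inch '[[[-0.3,0,0,0],[-1,0,0,0],[-2,0,0,0],[-4,0,0,0],[-5,0,-2,0],[-5,0,-6,0],[-5,0,-10,0],[-5,0,-12,0]]]' 0 >/dev/null
python3 -m inch '[[[-8,0,-4,0],[-14,0,-4,0],[-14,0,-4,0],[-14,0,-4,0],[-14,0,-4,0],[-14,0,-4,0]]]' 0 >/dev/null; python3 go.py
python3 - <<'E'
from h import *
from cell import get_image
t=get_image('top');s=get_image('side')
r=lambda a,k:cv2.resize(a,None,fx=k,fy=k,interpolation=cv2.INTER_CUBIC)
new=np.hstack([r(t[120:200,245:311],6),r(s[130:210,205:271],6)])
cv2.imwrite('pics/t8.png',new)
old=cv2.imread('pics/t7.png')
for x,y in((160,146),(503,170)):
    tp=old[y-24:y+24,x-30:x+30];m=cv2.matchTemplate(new[y-50:y+50,x-60:x+60],tp,5);q=cv2.minMaxLoc(m)
    print('cap shift px',q[3][0]-30,q[3][1]-26,round(q[1],3))
E
```

```text
t 15.2 drawer tcp [  -1.2 -236.2  227. ] gate f [-0.   1.8  1.5] w -0.2
cap shift px -1 1 0.966
cap shift px 0 1 0.97
```

View pics/t8.png

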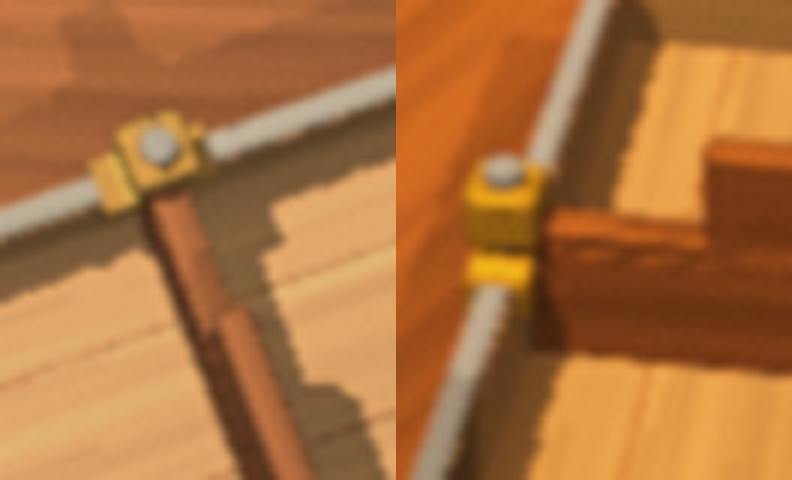

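Cap at (158,147) in the top half and (107,169) in the side half, with the catch showing on both sides of the shoe. The hand is clear.

```bash
python3 cap.py 158 147 107 169; python3 -m inch '[[[0,0,0,0],[0,0,0,0],[0,0,0,0]]]' 0 >/dev/null; python3 -c "
from cell import order; print(order.finish_job())"
```

```text
top 99.29993464923608 -0.4017737306416471
side 101.93653490339973 -0.5937267250542
the job is handed in; nothing more can be done
None
```

The partition is in the catch, its ball about 0.5 mm short of the notch centre by both cameras (limit 3 mm), and the hand was backed off and clear when I handed the job in; I did not re-measure the dice, watch or stopper, but the fingers never went near them.

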